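# Sweep loose pot lids into the catch tray

### The job

With the gripper's fingers closed, sweep the three loose yellow pot lids across the desk and through the open side of the low metal tray, until each lid is wholly inside the tray. Only push the lids gently along the surface: do not grip, squeeze or lift them. Leave the sample tubes, the eraser, the stamp and the carton lying about where they are, and finish with the fingers clear of everything.

Things in the scene. Friction and masses are not known exactly. Their poses are not given: they have to be found in the camera images.
- tray: low metal tray fixed to the desk, open on its +y side (roughly the robot's left). Origin on the desk under its middle, x across the mouth, y out of it, z up. Inside: x -75 to +75 mm, y from -65 mm (back wall) to +70 mm (front lip). Walls 4 mm thick, 33 mm high with the round rim. Floor 3 mm above the desk; a smooth ramp rises to it from desk level at y = +70 mm to y = +45 mm
- lid_a: round yellow screw lid of a specimen pot, loose, lying flat, 32 mm across and 14 mm high, 15 g; origin at the centre of its underside, z up
- lid_b: round yellow screw lid of a specimen pot, loose, lying flat, 32 mm across and 14 mm high, 15 g; origin at the centre of its underside, z up
- lid_c: round yellow screw lid of a specimen pot, loose, lying flat, 32 mm across and 14 mm high, 15 g; origin at the centre of its underside, z up
- tube_front: loose lying sample tube with lilac cap, on the robot's side of the lids, to be left alone; 100 mm long along its own y, 17 mm thick; origin under its middle
- tube_back: loose lying sample tube with lilac cap, beyond the lids, to be left alone; 100 mm long along its own y, 17 mm thick; origin under its middle
- eraser: loose blue and white eraser, to be left alone; 20 x 42 x 11 mm, origin under its middle
- stamp: loose red self-inking stamp, to be left alone; 45 x 71 x 66 mm, origin under its middle
- lancet_box: loose white and red carton, to be left alone; 60 x 90 x 45 mm, origin under its middle
Not all that is in view belongs to the job. Leave any purple or turquoise look-alike of the lid_b alone.

How it is judged:
At the end, for the whole second after the job is handed in: All three lids lie at rest in the tray, each wholly behind the front lip and between the walls, down on its floor (underside's centre less than 22 mm above the desk); the tubes, eraser, stamp and carton are within 20 mm of where they started (x of lid_a in the frame of tray between -0.066 and 0.066 m and y of lid_a in the frame of tray between -0.066 and 0.054 m and z of each of lid_a, lid_b, lid_c in the frame of tray below 0.022 m and linear speed of each of lid_a, lid_b, lid_c below 0.02 m/s and x of lid_b in the frame of tray between -0.066 and 0.066 m and y of lid_b in the frame of tray between -0.066 and 0.054 m and x of lid_c in the frame of tray between -0.066 and 0.066 m and y of lid_c in the frame of tray between -0.066 and 0.054 m and distance of each of tube_front, tube_back, eraser, stamp, lancet_box from where it was at the start of the episode below 0.02 m); the robot touches nothing.
It fails at once if a lid is lifted (underside's centre more than 25 mm above the desk) (height (world z) of any of lid_a, lid_b, lid_c above 0.025 m).
It fails at once if a lid is gripped, squeezed or pressed hard by the fingers (more than 6 N) (contact force between the fingers and lid_a above 6 N or contact force between the fingers and lid_b above 6 N or contact force between the fingers and lid_c above 6 N).
It fails at once if a sample tube, the eraser, the stamp or the carton is moved more than 20 mm (distance of any of tube_front, tube_back, eraser, stamp, lancet_box from where it was at the start of the episode above 0.02 m).
It also fails if it takes over 69 s, if anything falls off the work surface, if the arm or the gripper's body presses on something with over 40 N, if the wrist force passes 120 N, or if a joint passes its speed limit or range.

### The arm

A 6-joint arm with a two-finger parallel gripper is mounted at the origin on the work surface; the furniture and walls round the work are solid. World frame = base frame: x ahead of the robot, y to its left, z up, the work surface at z = 0. Lengths are in m, angles in rad, forces in N, time in s.
With the tool pointing down it reaches from about 0.25 to 0.725 m from the base axis. Payload 4 kg.
Tool frame: the origin (TCP) lies at the very end of the fingers, on their centre line; the grasp point (between the pads) lies 19 mm behind it; x points along the fingers, z is the direction in which the jaws open and shut, and the axes are right-handed (so a half turn about x gives the same grasp; the last joint's range is limited). The gripper opens to 85 mm and grips with 20 to 120 N. Pads are 22 mm wide; open, the fingers measure 114 mm over their backs; the gripper's body (76 mm by 85 mm) begins 54 mm behind the grasp point. The pads swing forward as they close: fully open they stand 13 mm farther back than shut.
Start: joints at [-1.222, 0.241, 0.005, 1.335, 0, 1.571], TCP at [0.171, -0.47, 0.231] pointing down, gripper open.
Joint ranges: [-2.72, 2.72], [-1.05, 1.87], [-1.09, 1.28], [-1.99, 2.15], [-1.42, 1.44], [-3.14, 3.14]. Speed limits (rad/s): [2.79, 2.79, 3.14, 3.14, 3.14, 3.14].

### API

Orientations are given as a unit quaternion [x, y, z, w].
In Python, from workcell import bot gives the robot as it stands.
- The arm moves only by the tool step_arm, never from a script. Its argument "series" is a list of rows, each an object of numbers: "x", "y", "z": the shift along the world's x, y, z in cm; "twist": the turn about the world's z in degrees; "jaw": the finger opening in cm, from 0 to 8.54. In form: [{"x": .., "y": .., "z": .., "twist": .., "jaw": ..}, ...]. A call has 1 to 10 rows; each row is the pose to reach, as a shift and turn from the pose measured when the call began; what a row does not reach only later rows make up. A row lasts 1/12 s, in which the tool goes at most 41.7 mm and 7.16 degrees, less where a joint would pass 70% of its speed; a pose out of reach is approached as far as the arm can. A call with a gripper value outside its range is refused whole. The fingers move at their own pace and stop on an object; the grip force is fixed at half the most. Time passes only in rows, so rows that repeat a pose let the fingers close. It gives the time, the measured TCP pose, the force and the opening at its end, in the units of the state.
- bot.get_obs(): the state, without advancing time (a new reading comes with each control period).
- bot.camera(name): name is "scene" or "top" or "wrist"; returns (picture, depth): 420x560x3 uint8, red, green, blue; 420x560 float32, m along the optical axis (not along the pixel's ray), 0 where there is no reading.
- bot.camera_info(name): a dict with "camera_matrix" (3x3 intrinsics, pixels), "R" (3x3) and "t" (3): a world point X has camera coordinates R X + t; the wrist camera has in their place "mount" (4x4, takes a point from camera to tool coordinates, whose origin is the TCP and whose axes are the tool frame's). Camera axes: x right, y down, z forward; pixel columns grow to the right and rows downward; lengths in m; the calibration is good to about 2 mm. A picture is of the moment at which its call begins: read the wrist's pose just before it. camera_info takes no time and is no camera call.
- bot.job_done(): hands the job in, once; it reports no verdict.
The state is a dict: "clock": time; "joint_pos": joint angles; "joint_vel": joint speeds; "tau": joint torques, N m; "eef_pos": TCP position; "tool_rot": TCP orientation; "ft_force": force on the tool from outside, world axes, zero at the start; "ft_torque": the same for the moment, N m; "grip_width": finger opening in m.
Only numpy, scipy, OpenCV 4.12 (cv2) and the standard library are available. Lean on these libraries where they do the work, as an engineer would, in place of code of your own. Each camera call takes 0.05 s, during which the arm holds its last target.

## Working session

There is one attempt and no reset: what is moved stays moved. The work goes in short steps, Python scripts to look and compute and a tool call to move; the robot and the scene stay as the last step left them, time stands still between calls to the robot, and variables do not carry over. Pictures are saved under pics/ and viewed, and the job is handed in when it is done.

Besides the shell and the picture viewer there is one more tool, called as a command line: name --argument value ..., lists and objects as JSON in quotes. step_arm: Moves the arm, as the interface text tells. Its arguments: {"type":"object","properties":{"series":{"type":"array","items":{"type":"object","properties":{"x":{"type":"number"},"y":{"type":"number"},"z":{"type":"number"},"twist":{"type":"number"},"jaw":{"type":"number"}}}}},"required":["series"]}

```bash
mkdir -p pics; cat > h.py <<'E'
import numpy as np,cv2
from workcell import bot
def save(n,p): cv2.imwrite('pics/'+n+'.png',p[:,:,::-1])
def world(name,pic,d):
    ci=bot.camera_info(name);K=np.array(ci['camera_matrix']);R=np.array(ci['R']);t=np.array(ci['t'])
    v,u=np.mgrid[:d.shape[0],:d.shape[1]]
    P=np.stack([(u-K[0,2])/K[0,0]*d,(v-K[1,2])/K[1,1]*d,d],-1)
    return (P-t)@R
E
python3 - <<'E'
from h import *
for n in ['top','scene']:
    p,d=bot.camera(n);save(n+'0',p);np.savez(''+n+'0.npz',p=p,d=d,w=world(n,p,d))
print(bot.get_obs()); print(bot.camera_info('top'))
E
```

```text
{'clock': 0.1, 'joint_pos': array([-1.22202036e+00,  2.41358102e-01,  3.86503186e-03,  1.33518323e+00,
        6.44566433e-06,  1.57084586e+00]), 'joint_vel': array([ 7.65297933e-04, -2.83732383e-03,  3.61053667e-03, -7.24252373e-05,
       -4.52817027e-04,  1.52031417e-03]), 'tau': array([ 4.61517629e-04, -3.73138976e+01,  2.53009540e+01,  1.08172712e-02,
       -2.49853053e-05,  4.76871620e-06]), 'eef_pos': array([ 0.17068563, -0.4693725 ,  0.23049407]), 'tool_rot': array([ 0.40606108,  0.57970198, -0.40529473,  0.57861576]), 'ft_force': array([ 0.22705134, -0.15722923, -0.18570191]), 'ft_torque': array([-0.04844565, -0.03722023,  0.04596946]), 'grip_width': 0.085373309863366}
{'camera_matrix': array([[488.17852744,   0.        , 283.13625024],
       [  0.        , 488.17852744, 208.59175038],
       [  0.        ,   0.        ,   1.        ]]), 'R': array([[-0.0153335 , -0.99963762,  0.02212496],
       [-0.98699233,  0.01159053, -0.16034899],
       [ 0.16003444, -0.02429587, -0.98681239]]), 't': array([0.03182832, 0.46670886, 1.11314547])}
```

View pics/top0.png

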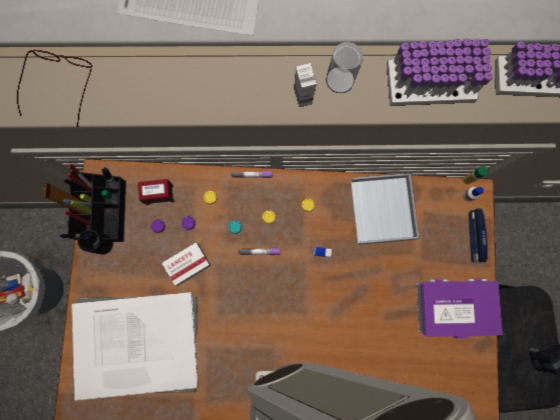

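View pics/scene0.png

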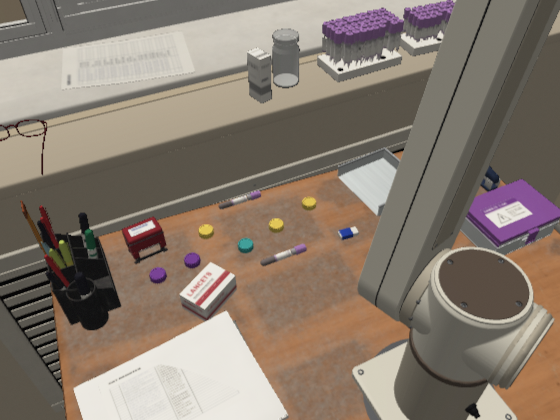

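Yellow lids in the top view are at (210,197), (269,217) and (308,205). Possible confusions are the turquoise lid at (235,227) and the purple lids at (188,223) and (158,226). The tray is at about (384,209), with its mouth to the left. Next I'll measure these and check a close crop.

```bash
cat > m.py <<'E'
from h import *
def lids(p,w):
    hsv=cv2.cvtColor(p,cv2.COLOR_RGB2HSV)
    out=[]
    for nm,lo,hi in [('yel',(22,150,120),(34,255,255)),('turq',(80,120,60),(95,255,255)),('purp',(125,120,40),(145,255,255)),('red',(172,150,50),(179,255,255)),('blue',(105,150,60),(124,255,255)),('lilac',(130,60,90),(160,160,255))]:
        m=cv2.inRange(hsv,lo,hi);m=cv2.morphologyEx(m,cv2.MORPH_CLOSE,np.ones((3,3)))
        n,l,s,c=cv2.connectedComponentsWithStats(m)
        for i in range(1,n):
            if s[i,4]<30: continue
            P=w[l==i]; md=np.median(P,0)
            if not(0.1<md[0]<0.75 and -0.05<md[2]<0.09):continue
            T=P[P[:,2]>np.percentile(P[:,2],90)-.006]
            print(nm,c[i].round(0),s[i,4],'mid',((T.min(0)+T.max(0))/2).round(4),'ext',np.ptp(T,0).round(3))
if __name__=='__main__':
    a=np.load('top0.npz');p,w=a['p'],a['w'];lids(p,w)
    for (u,v) in [(352,180),(412,177),(417,240),(357,243),(384,209),(240,252),(278,252),(234,174),(270,174),(315,251),(330,253),(300,300),(146,192),(170,200),(186,263)]: print((u,v),w[v,u].round(3))
    s=cv2.resize(p[150:290,130:430],None,fx=2.6,fy=2.6,interpolation=cv2.INTER_CUBIC);save('crop0',s)
E
python3 m.py
```

```text
yel [210. 197.] 131 mid [0.5018 0.2006 0.0131] ext [0.029 0.03  0.008]
yel [307. 204.] 124 mid [ 0.4801 -0.0341  0.0137] ext [0.028 0.027 0.01 ]
yel [268. 217.] 134 mid [0.3745 0.0603 0.591 ] ext [0.183 0.026 1.163]
turq [235. 227.] 121 mid [0.4292 0.1417 0.0139] ext [0.027 0.027 0.009]
purp [188. 223.] 126 mid [0.4403 0.2526 0.0133] ext [0.027 0.029 0.009]
purp [157. 226.] 128 mid [0.3653 0.197  0.5906] ext [0.165 0.287 1.164]
purp [464. 307.] 3268 mid [ 0.232  -0.2026  0.6176] ext [0.119 0.512 1.11 ]
red [154. 190.] 271 mid [0.4081 0.2056 0.6171] ext [0.25  0.304 1.111]
red [188. 268.] 92 mid [0.3182 0.1675 0.6065] ext [0.07  0.228 1.132]
blue [478. 190.] 41 mid [ 0.4998 -0.4291  0.0717] ext [0.014 0.014 0.008]
blue [320. 252.] 75 mid [ 0.3668 -0.0603  0.0117] ext [0.017 0.022 0.007]
lilac [267. 174.] 53 mid [0.5579 0.0629 0.0157] ext [0.013 0.02  0.008]
lilac [187. 222.] 122 mid [0.4428 0.2525 0.0128] ext [0.027 0.029 0.008]
lilac [157. 225.] 110 mid [0.3664 0.197  0.5906] ext [0.167 0.287 1.164]
lilac [275. 251.] 59 mid [0.3702 0.047  0.0172] ext [0.012 0.021 0.007]
lilac [463. 307.] 3496 mid [ 0.2319 -0.2025  0.6176] ext [0.12  0.512 1.11 ]
(352, 180) [ 0.54  -0.145  0.011]
(412, 177) [ 0.549 -0.296 -0.003]
(417, 240) [ 0.392 -0.299 -0.002]
(357, 243) [ 0.387 -0.152  0.   ]
(384, 209) [ 0.469 -0.221  0.004]
(240, 252) [0.368 0.129 0.013]
(278, 252) [0.367 0.039 0.016]
(234, 174) [0.557 0.143 0.017]
(270, 174) [0.557 0.056 0.013]
(315, 251) [ 0.368 -0.05   0.01 ]
(330, 253) [ 0.363 -0.086  0.005]
(300, 300) [ 0.254 -0.012  0.001]
(146, 192) [0.505 0.341 0.065]
(170, 200) [0.493 0.294 0.025]
(186, 263) [0.342 0.25  0.045]
```

```bash
ls pics
```

```text
crop0.png
scene0.png
top0.png
```

View pics/crop0.png

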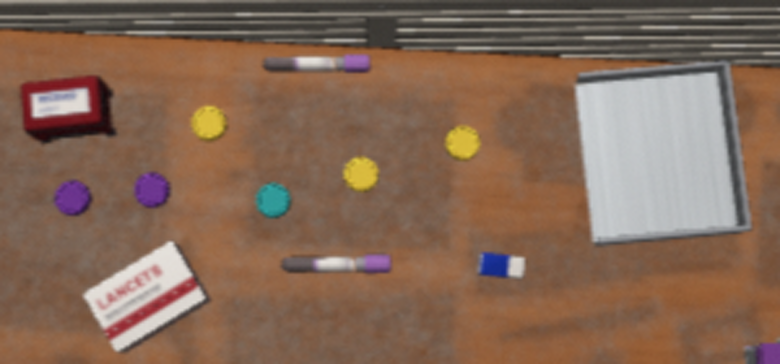

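The crop confirms three yellow lids at crop pixels (209,122), (361,173) and (462,142). The turquoise lid is at (273,200), and the tray's mouth side runs from (577,75) to (593,242). Next I'll compute the tray frame and the push lines.

```bash
cat > plan.py <<'E'
from h import *
from scipy.spatial.transform import Rotation as Ro
a=np.load('top0.npz');p,w=a['p'],a['w']
ci=bot.camera_info('top');K,R,t=[np.array(ci[k]) for k in('camera_matrix','R','t')]
def atz(u,v,z):
    r=R.T@np.linalg.inv(K)@[u,v,1];c=-R.T@t
    return (c+r*(z-c[2])/r[2])[:2]
q=lambda u,v:(u/2.6+130,v/2.6+150)
for c in [(576,76),(729,63),(749,229),(594,243)]: print('rim',atz(*q(*c),.033).round(4))
print('lidB',atz(268.5,217,.014).round(4),'A',atz(307.5,204.5,.014).round(4),'C',atz(210,197,.014).round(4))
print('turq',atz(235,227.,.014).round(4))
# tray points high
m=(w[...,2]>.022)&(w[...,2]<.045)&(w[...,0]>.36)&(w[...,0]<.58)&(w[...,1]<-.12)&(w[...,1]>-.32)
P=w[m];print(len(P));
pts=P[:,:2].astype(np.float32);r=cv2.minAreaRect(pts);print(r,cv2.boxPoints(r).round(3))
print(Ro.from_quat(bot.get_obs()['tool_rot']).as_matrix().round(3))
cv2.imwrite('pics/tray.png',cv2.resize(p[160:260,330:440,::-1],None,fx=6,fy=6,interpolation=cv2.INTER_CUBIC)[:600])
E
python3 plan.py
```

```text
rim [ 0.5372 -0.1397]
rim [ 0.548  -0.2823]
rim [ 0.3937 -0.2916]
rim [ 0.3828 -0.1501]
lidB [0.4509 0.0603] A [ 0.4802 -0.034 ] C [0.5012 0.2005]
turq [0.4277 0.1404]
489
((0.46804651618003845, -0.21944284439086914), (0.16025987267494202, 0.14133714139461517), 4.039473533630371) [[ 0.383 -0.155]
 [ 0.393 -0.296]
 [ 0.553 -0.284]
 [ 0.543 -0.143]]
[[-0.001  0.94   0.342]
 [ 0.002  0.342 -0.94 ]
 [-1.     0.    -0.002]]
```

```bash
true
```

```text
(no output)
```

View pics/tray.png

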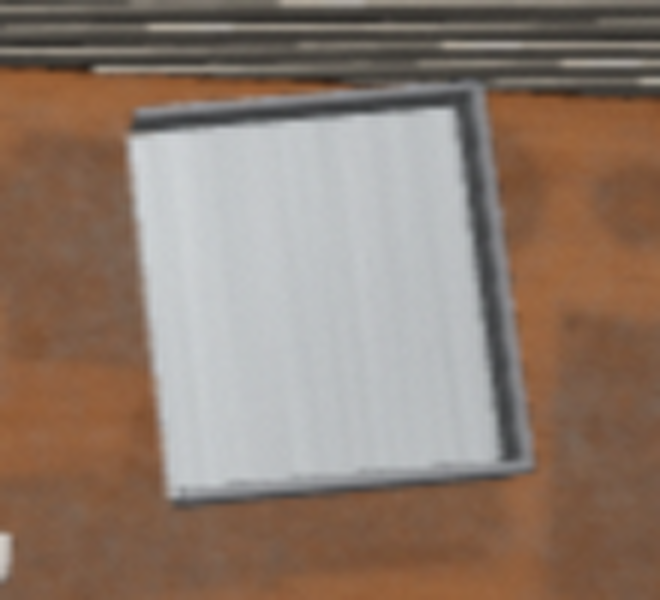

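step_arm --series '[{"x": 3, "y": 4.7, "twist": 7, "jaw": 0}, {"x": 6, "y": 9.4, "twist": 14, "jaw": 0}, {"x": 9, "y": 14.1, "twist": 21, "jaw": 0}, {"x": 12, "y": 18.8, "twist": 28, "jaw": 0}, {"x": 15, "y": 23.5, "twist": 35, "jaw": 0}, {"x": 18, "y": 28.2, "twist": 42, "jaw": 0}, {"x": 21, "y": 32.9, "twist": 49, "jaw": 0}, {"x": 24, "y": 37.6, "twist": 56, "jaw": 0}, {"x": 27, "y": 42.3, "twist": 63, "jaw": 0}, {"x": 30.9, "y": 47.5, "twist": 70, "jaw": 0}]'

```text
$.series[0]: bad value
```

step_arm --series '[{"x": 3, "y": 4.7, "z": 0, "twist": 7, "jaw": 0}, {"x": 6, "y": 9.4, "z": 0, "twist": 14, "jaw": 0}, {"x": 9, "y": 14.1, "z": 0, "twist": 21, "jaw": 0}, {"x": 12, "y": 18.8, "z": 0, "twist": 28, "jaw": 0}, {"x": 15, "y": 23.5, "z": 0, "twist": 35, "jaw": 0}, {"x": 18, "y": 28.2, "z": 0, "twist": 42, "jaw": 0}, {"x": 21, "y": 32.9, "z": 0, "twist": 49, "jaw": 0}, {"x": 24, "y": 37.6, "z": 0, "twist": 56, "jaw": 0}, {"x": 27, "y": 42.3, "z": 0, "twist": 63, "jaw": 0}, {"x": 30.9, "y": 47.5, "z": 0, "twist": 70, "jaw": 0}]'

```text
clock: 0.93
eef_pos: [0.3958, -0.1169, 0.2304]
tool_rot: [-0.002, 0.708, 0.002, 0.706]
ft_force: [1.2, -1.4, 0.7]
grip_width: -0.0004
```

step_arm --series '[{"x": 4.2, "y": 6.3, "z": 0, "twist": 0, "jaw": 0}, {"x": 8.4, "y": 12.7, "z": 0, "twist": 0, "jaw": 0}, {"x": 8.4, "y": 12.7, "z": -3, "twist": 0, "jaw": 0}, {"x": 8.4, "y": 12.7, "z": -6, "twist": 0, "jaw": 0}, {"x": 8.4, "y": 12.7, "z": -9, "twist": 0, "jaw": 0}, {"x": 8.4, "y": 12.7, "z": -12, "twist": 0, "jaw": 0}, {"x": 8.4, "y": 12.7, "z": -15, "twist": 0, "jaw": 0}, {"x": 8.4, "y": 12.7, "z": -18, "twist": 0, "jaw": 0}, {"x": 8.4, "y": 12.7, "z": -18, "twist": 0, "jaw": 0}, {"x": 8.4, "y": 12.7, "z": -18, "twist": 0, "jaw": 0}]'

```text
clock: 1.77
eef_pos: [0.4778, 0.01, 0.049]
tool_rot: [-0.002, 0.71, 0.002, 0.704]
ft_force: [0.3, -0.7, 0.3]
grip_width: 0.0001
```

```bash
cat > look.py <<'E'
import sys
from h import *
from m import lids
p,d=bot.camera('top');w=world('top',p,d);w[d==0]=np.nan
save(sys.argv[1],cv2.resize(p[150:290,130:430],None,fx=2.6,fy=2.6,interpolation=cv2.INTER_CUBIC))
ci=bot.camera_info('top');K,R,t=[np.array(ci[k]) for k in('camera_matrix','R','t')]
hsv=cv2.cvtColor(p,cv2.COLOR_RGB2HSV)
for nm,lo,hi in [('yel',(22,130,90),(34,255,255)),('turq',(80,120,60),(95,255,255)),('blue',(105,150,60),(124,255,255)),('lil',(130,60,90),(160,160,255))]:
    n,l,s,c=cv2.connectedComponentsWithStats(cv2.inRange(hsv,lo,hi))
    for i in range(1,n):
        if s[i,4]<25:continue
        r=R.T@np.linalg.inv(K)@[*c[i],1];cc=-R.T@t;X=cc+r*(.014-cc[2])/r[2]
        e=X[:2]-[.467,-.2175]
        if abs(X[1])<.35 and .34<X[0]<.6: print(nm,s[i,4],X[:2].round(4),'tray',(e@[.9975,.0715]).round(4),(e@[-.0715,.9975]).round(4))
o=bot.get_obs();print(o['clock'],o['eef_pos'].round(4),o['ft_force'].round(1))
E
python3 look.py c1
```

```text
yel 125 [0.5013 0.2009] tray 0.0641 0.415
yel 56 [0.4524 0.0686] tray 0.0059 0.2864
turq 121 [0.4289 0.1415] tray -0.0124 0.3609
lil 40 [0.5584 0.0651] tray 0.1114 0.2754
lil 64 [0.4448 0.256 ] tray 0.0117 0.4739
lil 40 [0.4371 0.328 ] tray 0.0091 0.5463
1.8167 [0.4798 0.01   0.0508] [ 0.8 -0.4  0. ]
```

View pics/c1.png

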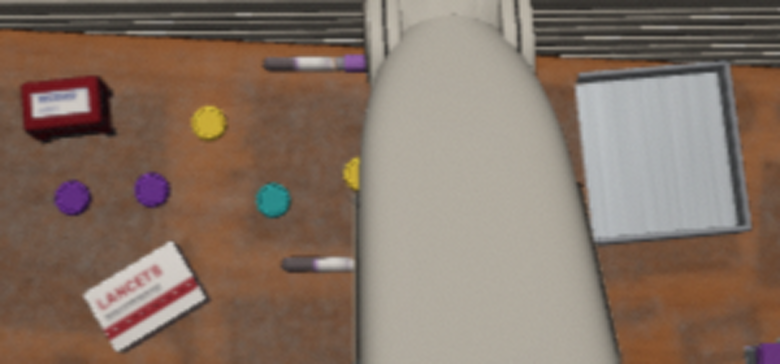

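The arm hides lid A in the top view. I'll lower the tool and use the wrist camera.

step_arm --series '[{"x": 0, "y": 0.2, "z": -1.5, "twist": 0, "jaw": 0}, {"x": 0, "y": 0.2, "z": -3, "twist": 0, "jaw": 0}, {"x": 0, "y": 0.2, "z": -4.2, "twist": 0, "jaw": 0}, {"x": 0, "y": 0.2, "z": -4.2, "twist": 0, "jaw": 0}, {"x": 0, "y": 0.2, "z": -4.2, "twist": 0, "jaw": 0}]'

```text
clock: 2.23
eef_pos: [0.481, 0.0119, 0.0104]
tool_rot: [-0.002, 0.707, 0.002, 0.707]
ft_force: [0.4, 0.1, 0.3]
grip_width: 0.0003
```

```bash
python3 - <<'E'
from h import *
o=bot.get_obs();print(o['eef_pos'],o['ft_force'])
p,d=bot.camera('wrist');save('w1',p)
E
```

```text
[0.48103379 0.01191712 0.01041694] [0.3952753  0.09997311 0.2761669 ]
```

View pics/w1.png

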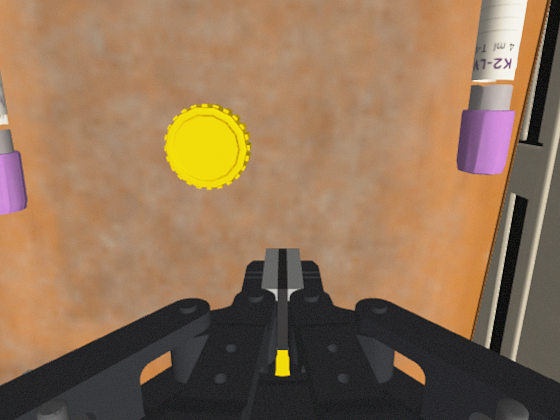

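The wrist picture looks toward +y. Lid B is ahead at (207,146), the tube caps are far to each side, and the closed fingertip is clear at (282,268). Lid A is under or behind the finger, on the side I will push toward. I'll push in −y.

step_arm --series '[{"x": 0, "y": -0.3, "z": -0.1, "twist": 0, "jaw": 0}, {"x": 0, "y": -0.7, "z": -0.2, "twist": 0, "jaw": 0}, {"x": 0, "y": -1.1, "z": -0.2, "twist": 0, "jaw": 0}, {"x": 0, "y": -1.5, "z": -0.2, "twist": 0, "jaw": 0}, {"x": 0, "y": -1.9, "z": -0.2, "twist": 0, "jaw": 0}, {"x": 0, "y": -2.3, "z": -0.2, "twist": 0, "jaw": 0}, {"x": 0, "y": -2.7, "z": -0.2, "twist": 0, "jaw": 0}, {"x": 0, "y": -3.2, "z": -0.2, "twist": 0, "jaw": 0}, {"x": 0, "y": -3.8, "z": -0.2, "twist": 0, "jaw": 0}, {"x": 0, "y": -4.4, "z": -0.2, "twist": 0, "jaw": 0}]'

```text
clock: 3.12
eef_pos: [0.4814, -0.0327, 0.0086]
tool_rot: [-0.002, 0.707, 0.002, 0.707]
ft_force: [0.7, 0.7, 0.5]
grip_width: 0.0001
```

```bash
python3 look.py c2; python3 - <<'E'
from h import *
p,d=bot.camera('scene');save('s2',p)
E
```

```text
yel 125 [0.5013 0.2008] tray 0.0642 0.4148
yel 132 [0.452  0.0608] tray 0.0049 0.2787
turq 122 [0.4287 0.1416] tray -0.0125 0.3609
lil 47 [0.5584 0.0635] tray 0.1113 0.2738
lil 64 [0.4437 0.2555] tray 0.0106 0.4735
lil 29 [0.4425 0.3249] tray 0.0143 0.5428
lil 59 [0.3704 0.0468] tray -0.0775 0.2705
3.1667 [ 0.4814 -0.0336  0.0087] [ 0.  -0.4 -0.1]
```

View pics/s2.png

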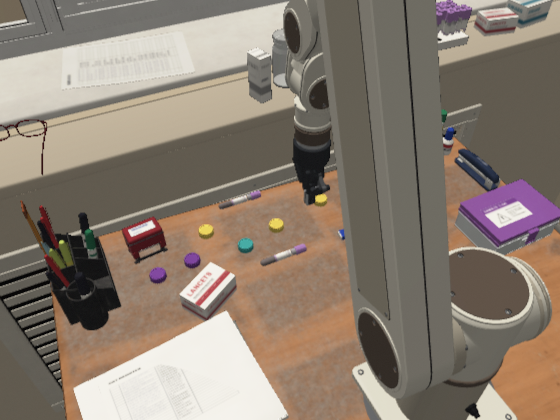

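In the scene view, lid A at (321,199) is moving ahead of the fingertip. I'll continue.

step_arm --series '[{"x": 0, "y": -0.6, "z": 0, "twist": 0, "jaw": 0}, {"x": 0, "y": -1.2, "z": 0, "twist": 0, "jaw": 0}, {"x": 0, "y": -1.9, "z": 0, "twist": 0, "jaw": 0}, {"x": 0, "y": -2.6, "z": 0, "twist": 0, "jaw": 0}, {"x": 0, "y": -3.3, "z": 0, "twist": 0, "jaw": 0}, {"x": 0, "y": -4.0, "z": 0, "twist": 0, "jaw": 0}, {"x": 0, "y": -4.7, "z": 0, "twist": 0, "jaw": 0}, {"x": 0, "y": -5.3, "z": 0, "twist": 0, "jaw": 0}, {"x": 0, "y": -5.8, "z": 0, "twist": 0, "jaw": 0}, {"x": 0, "y": -6.2, "z": 0, "twist": 0, "jaw": 0}]'

```text
clock: 4.05
eef_pos: [0.4815, -0.0957, 0.0087]
tool_rot: [-0.001, 0.707, 0.001, 0.707]
ft_force: [0.4, 0.3, -0.2]
grip_width: -0.0006
```

```bash
python3 look.py c3; python3 - <<'E'
from h import *
p,d=bot.camera('wrist');save('w3',p)
E
```

```text
yel 128 [0.5012 0.2008] tray 0.0641 0.4149
yel 132 [0.452 0.061] tray 0.005 0.2789
turq 122 [0.4287 0.1416] tray -0.0125 0.3609
blue 50 [ 0.3666 -0.0569] tray -0.0886 0.1674
lil 48 [0.5583 0.0635] tray 0.1112 0.2738
lil 59 [0.4445 0.2546] tray 0.0113 0.4725
lil 42 [0.4381 0.3288] tray 0.0102 0.547
lil 59 [0.3704 0.0468] tray -0.0775 0.2705
4.1 [ 0.4815 -0.0962  0.0087] [-0.5 -0.3  0.4]
```

View pics/c3.png

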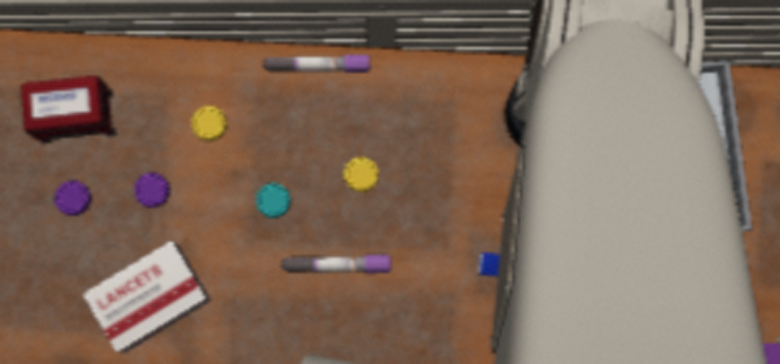

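View pics/w3.png

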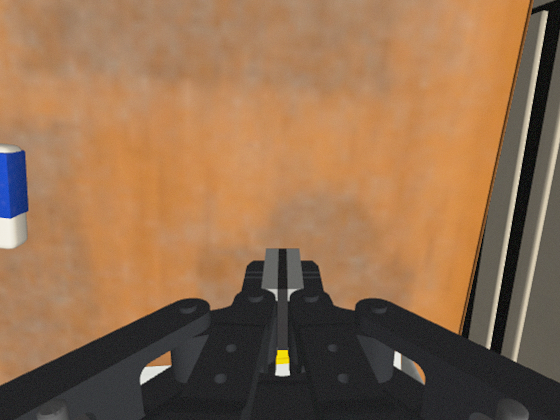

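In the wrist view the yellow lid still shows centred behind the finger at (282,357), with tray white beyond it. The top view shows the other items unmoved. I'll continue up the ramp.

step_arm --series '[{"x": 0, "y": -0.6, "z": 0, "twist": 0, "jaw": 0}, {"x": 0, "y": -1.2, "z": 0, "twist": 0, "jaw": 0}, {"x": 0, "y": -1.8, "z": 0, "twist": 0, "jaw": 0}, {"x": 0, "y": -2.4, "z": 0, "twist": 0, "jaw": 0}, {"x": 0, "y": -3.0, "z": 0, "twist": 0, "jaw": 0}, {"x": 0, "y": -3.6, "z": 0.1, "twist": 0, "jaw": 0}, {"x": 0, "y": -4.2, "z": 0.1, "twist": 0, "jaw": 0}, {"x": 0, "y": -4.8, "z": 0.1, "twist": 0, "jaw": 0}, {"x": 0, "y": -5.4, "z": 0.1, "twist": 0, "jaw": 0}, {"x": 0, "y": -6.0, "z": 0.1, "twist": 0, "jaw": 0}]'

```text
clock: 4.98
eef_pos: [0.4815, -0.1563, 0.0097]
tool_rot: [-0.001, 0.707, 0.001, 0.707]
ft_force: [-0.2, -0.1, 0.6]
grip_width: 0.0002
```

step_arm --series '[{"x": 0, "y": -0.6, "z": 0, "twist": 0, "jaw": 0}, {"x": 0, "y": -1.2, "z": 0, "twist": 0, "jaw": 0}, {"x": 0, "y": -1.8, "z": 0, "twist": 0, "jaw": 0}, {"x": 0, "y": -2.4, "z": 0, "twist": 0, "jaw": 0}, {"x": 0, "y": -3.0, "z": 0, "twist": 0, "jaw": 0}, {"x": 0, "y": -3.6, "z": 0, "twist": 0, "jaw": 0}, {"x": 0, "y": -4.2, "z": 0, "twist": 0, "jaw": 0}, {"x": 0, "y": -4.8, "z": 0, "twist": 0, "jaw": 0}, {"x": 0, "y": -5.3, "z": 0, "twist": 0, "jaw": 0}, {"x": 0, "y": -5.6, "z": 0, "twist": 0, "jaw": 0}]'

```text
clock: 5.82
eef_pos: [0.4815, -0.2131, 0.0097]
tool_rot: [-0.001, 0.707, 0.001, 0.707]
ft_force: [0.0, -0.1, -0.4]
grip_width: 0.0003
```

```bash
python3 look.py c4; python3 - <<'E'
from h import *
p,d=bot.camera('wrist');save('w4',p)
E
```

```text
yel 127 [0.5014 0.2011] tray 0.0643 0.4151
yel 131 [0.4521 0.0611] tray 0.0051 0.279
turq 121 [0.4289 0.1415] tray -0.0124 0.3609
blue 62 [ 0.368  -0.0599] tray -0.0875 0.1643
lil 50 [0.558  0.0634] tray 0.1109 0.2737
lil 65 [0.4429 0.2547] tray 0.0097 0.4727
lil 41 [0.4378 0.328 ] tray 0.0098 0.5462
lil 59 [0.3704 0.0468] tray -0.0775 0.2705
5.8667 [ 0.4816 -0.2134  0.0097] [-0.5 -0.6  0.4]
```

View pics/c4.png

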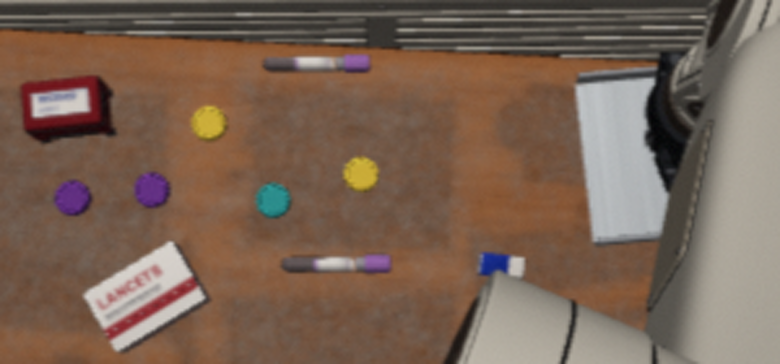

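View pics/w4.png

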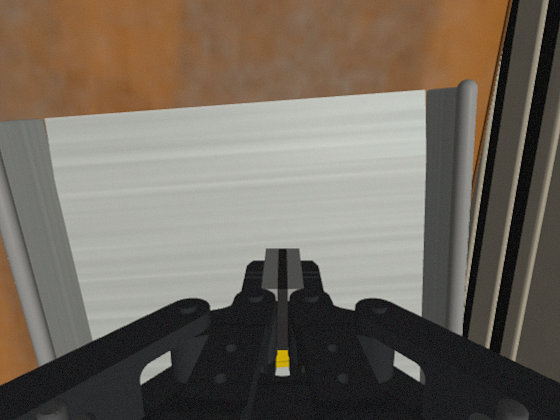

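The top view is occluded over lid A. In the wrist view the finger is well inside the tray, with yellow still centred at (283,357). I'll back off, rise and go over to lid B.

step_arm --series '[{"x": 0, "y": 0.6, "z": 0, "twist": 0, "jaw": 0}, {"x": 0, "y": 1.2, "z": 0.5, "twist": 0, "jaw": 0}, {"x": 0, "y": 1.5, "z": 3, "twist": 0, "jaw": 0}, {"x": 0, "y": 1.5, "z": 6, "twist": 0, "jaw": 0}, {"x": 0, "y": 4.5, "z": 8, "twist": 0, "jaw": 0}, {"x": -1, "y": 8.5, "z": 8, "twist": 0, "jaw": 0}, {"x": -1.5, "y": 12.5, "z": 8, "twist": 0, "jaw": 0}, {"x": -2, "y": 16.5, "z": 8, "twist": 0, "jaw": 0}, {"x": -2.5, "y": 20.5, "z": 8, "twist": 0, "jaw": 0}, {"x": -2.9, "y": 24.5, "z": 8, "twist": 0, "jaw": 0}]'

```text
clock: 6.75
eef_pos: [0.4514, 0.0346, 0.0903]
tool_rot: [-0.001, 0.707, 0.001, 0.707]
ft_force: [1.1, 0.0, -0.1]
grip_width: 0.0002
```

```bash
python3 look.py c5
```

```text
yel 125 [0.5015 0.2012] tray 0.0644 0.4152
yel 125 [ 0.4807 -0.2411] tray 0.012 -0.0246
turq 122 [0.4287 0.1416] tray -0.0125 0.3609
lil 65 [0.443  0.2543] tray 0.0098 0.4723
lil 44 [0.4378 0.3283] tray 0.0099 0.5466
6.8 [0.4505 0.0415 0.0902] [-1.2  3.7  0.2]
```

View pics/c5.png

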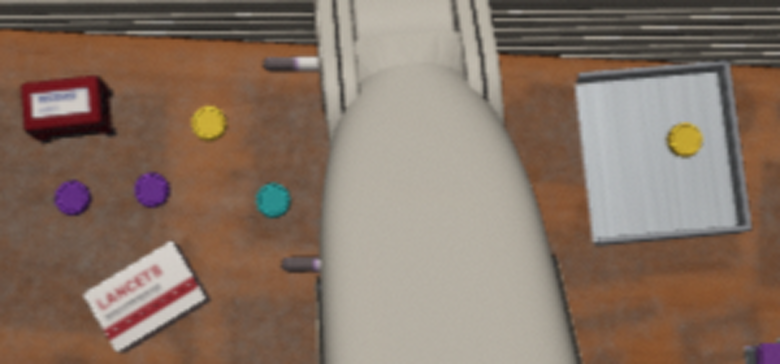

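Lid A lies in the tray at (685,140) in the crop, tray frame (12,−25) mm. Next is lid B.

step_arm --series '[{"x": 0.1, "y": 3, "z": 0, "twist": 0, "jaw": 0}, {"x": 0.1, "y": 5.8, "z": 0, "twist": 0, "jaw": 0}, {"x": 0.1, "y": 5.8, "z": -1, "twist": 0, "jaw": 0}, {"x": 0.1, "y": 5.8, "z": -3, "twist": 0, "jaw": 0}, {"x": 0.1, "y": 5.8, "z": -5, "twist": 0, "jaw": 0}, {"x": 0.1, "y": 5.8, "z": -7, "twist": 0, "jaw": 0}, {"x": 0.1, "y": 5.8, "z": -8.1, "twist": 0, "jaw": 0}, {"x": 0.1, "y": 5.8, "z": -8.1, "twist": 0, "jaw": 0}, {"x": 0.1, "y": 5.8, "z": -8.1, "twist": 0, "jaw": 0}]'

```text
clock: 7.55
eef_pos: [0.4507, 0.0998, 0.0091]
tool_rot: [-0.002, 0.708, 0.006, 0.707]
ft_force: [-0.5, -0.2, 0.2]
grip_width: -0.0001
```

```bash
python3 - <<'E'
from h import *
o=bot.get_obs();print(o['eef_pos'],o['ft_force'])
p,d=bot.camera('wrist');save('w6',p)
p,d=bot.camera('scene');save('s6',p)
E
```

```text
[0.45066292 0.09978664 0.00909231] [-0.52040124 -0.21359969  0.17065996]
```

View pics/w6.png

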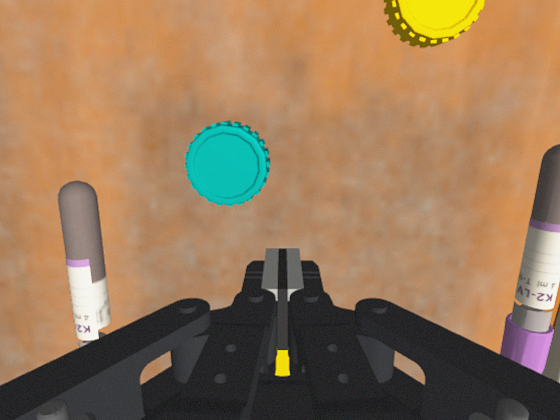

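View pics/s6.png

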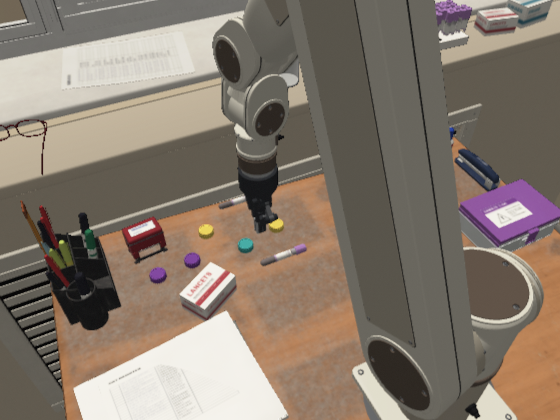

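In the wrist view the finger is clear of the turquoise lid at (228,163), and lid B is centred on the push side at (282,362). The scene view agrees. I'll push lid B.

step_arm --series '[{"x": 0.1, "y": -0.3, "z": 0, "twist": 0, "jaw": 0}, {"x": 0.1, "y": -0.7, "z": 0, "twist": 0, "jaw": 0}, {"x": 0.1, "y": -1.1, "z": 0, "twist": 0, "jaw": 0}, {"x": 0.1, "y": -1.5, "z": 0, "twist": 0, "jaw": 0}, {"x": 0.1, "y": -1.9, "z": 0, "twist": 0, "jaw": 0}, {"x": 0.1, "y": -2.3, "z": 0, "twist": 0, "jaw": 0}, {"x": 0.1, "y": -2.8, "z": 0, "twist": 0, "jaw": 0}, {"x": 0.1, "y": -3.4, "z": 0, "twist": 0, "jaw": 0}, {"x": 0.1, "y": -4.0, "z": 0, "twist": 0, "jaw": 0}, {"x": 0.1, "y": -4.6, "z": 0, "twist": 0, "jaw": 0}]'

```text
clock: 8.48
eef_pos: [0.4531, 0.0532, 0.0101]
tool_rot: [-0.002, 0.707, 0.006, 0.708]
ft_force: [0.0, -0.1, -0.1]
grip_width: 0.0001
```

step_arm --series '[{"x": 0, "y": -0.7, "z": 0, "twist": 0, "jaw": 0}, {"x": 0, "y": -1.4, "z": 0, "twist": 0, "jaw": 0}, {"x": 0, "y": -2.1, "z": 0, "twist": 0, "jaw": 0}, {"x": 0, "y": -2.8, "z": 0, "twist": 0, "jaw": 0}, {"x": 0, "y": -3.5, "z": 0, "twist": 0, "jaw": 0}, {"x": 0, "y": -4.2, "z": 0, "twist": 0, "jaw": 0}, {"x": 0, "y": -4.9, "z": 0, "twist": 0, "jaw": 0}, {"x": 0, "y": -5.6, "z": 0, "twist": 0, "jaw": 0}, {"x": 0, "y": -6.3, "z": 0, "twist": 0, "jaw": 0}, {"x": 0, "y": -7.0, "z": 0, "twist": 0, "jaw": 0}]'

```text
clock: 9.32
eef_pos: [0.4531, -0.0175, 0.0101]
tool_rot: [-0.002, 0.707, 0.006, 0.708]
ft_force: [-0.3, -0.1, 0.3]
grip_width: -0.0002
```

```bash
python3 - <<'E'
from h import *
o=bot.get_obs();print(o['eef_pos'],o['ft_force'],o['tool_rot'])
p,d=bot.camera('wrist');save('w7',p)
E
```

```text
[ 0.4530946  -0.01751029  0.010136  ] [-0.33568493 -0.08439741  0.29131667] [-0.00203468  0.70658427  0.00625709  0.70759832]
```

View pics/w7.png

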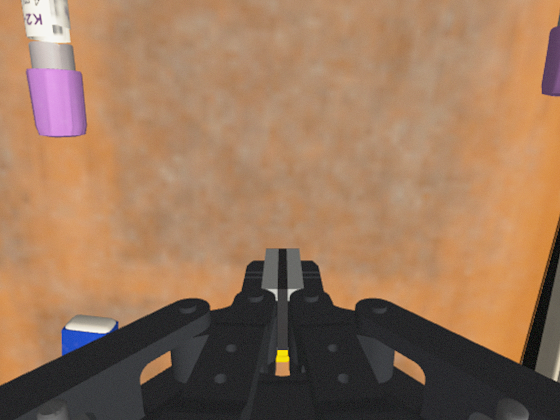

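Lid B is still centred at (283,356), and the eraser at (90,335) is well clear. I'll continue into the tray.

step_arm --series '[{"x": 0, "y": -0.6, "z": 0, "twist": 0, "jaw": 0}, {"x": 0, "y": -1.2, "z": 0, "twist": 0, "jaw": 0}, {"x": 0, "y": -1.8, "z": 0, "twist": 0, "jaw": 0}, {"x": 0, "y": -2.4, "z": 0, "twist": 0, "jaw": 0}, {"x": 0, "y": -3.0, "z": 0, "twist": 0, "jaw": 0}, {"x": 0, "y": -3.6, "z": 0, "twist": 0, "jaw": 0}, {"x": 0, "y": -4.2, "z": 0, "twist": 0, "jaw": 0}, {"x": 0, "y": -4.8, "z": 0, "twist": 0, "jaw": 0}, {"x": 0, "y": -5.4, "z": 0, "twist": 0, "jaw": 0}, {"x": 0, "y": -6.0, "z": 0, "twist": 0, "jaw": 0}]'

```text
clock: 10.2
eef_pos: [0.4531, -0.0791, 0.0101]
tool_rot: [-0.002, 0.707, 0.005, 0.708]
ft_force: [1.0, -0.1, 0.1]
grip_width: 0.0
```

step_arm --series '[{"x": 0, "y": -0.6, "z": 0, "twist": 0, "jaw": 0}, {"x": 0, "y": -1.2, "z": 0, "twist": 0, "jaw": 0}, {"x": 0, "y": -1.8, "z": 0, "twist": 0, "jaw": 0}, {"x": 0, "y": -2.4, "z": 0, "twist": 0, "jaw": 0}, {"x": 0, "y": -3.0, "z": 0, "twist": 0, "jaw": 0}, {"x": 0, "y": -3.6, "z": 0, "twist": 0, "jaw": 0}, {"x": 0, "y": -4.2, "z": 0, "twist": 0, "jaw": 0}, {"x": 0, "y": -4.8, "z": 0, "twist": 0, "jaw": 0}, {"x": 0, "y": -5.4, "z": 0, "twist": 0, "jaw": 0}, {"x": 0, "y": -6.0, "z": 0, "twist": 0, "jaw": 0}]'

```text
clock: 11.03
eef_pos: [0.4531, -0.1397, 0.0102]
tool_rot: [-0.002, 0.707, 0.006, 0.708]
ft_force: [0.4, 0.3, 0.1]
grip_width: 0.0002
```

step_arm --series '[{"x": 0, "y": -0.6, "z": 0, "twist": 0, "jaw": 0}, {"x": 0, "y": -1.2, "z": 0, "twist": 0, "jaw": 0}, {"x": 0, "y": -1.8, "z": 0, "twist": 0, "jaw": 0}, {"x": 0, "y": -2.4, "z": 0, "twist": 0, "jaw": 0}, {"x": 0, "y": -3.0, "z": 0, "twist": 0, "jaw": 0}, {"x": 0, "y": -3.5, "z": 0, "twist": 0, "jaw": 0}, {"x": 0, "y": -3.8, "z": 0, "twist": 0, "jaw": 0}, {"x": 0, "y": -3.8, "z": 0, "twist": 0, "jaw": 0}]'

```text
clock: 11.7
eef_pos: [0.4531, -0.1784, 0.0101]
tool_rot: [-0.002, 0.707, 0.005, 0.708]
ft_force: [0.4, 0.7, -0.1]
grip_width: 0.0004
```

step_arm --series '[{"x": 0, "y": 0.6, "z": 0, "twist": 0, "jaw": 0}, {"x": 0, "y": 1.2, "z": 0.5, "twist": 0, "jaw": 0}, {"x": 0, "y": 1.5, "z": 3, "twist": 0, "jaw": 0}, {"x": 0, "y": 1.5, "z": 6, "twist": 0, "jaw": 0}, {"x": 0, "y": 4.5, "z": 9, "twist": 0, "jaw": 0}, {"x": 1, "y": 8.5, "z": 9, "twist": 0, "jaw": 0}, {"x": 2, "y": 12.5, "z": 9, "twist": 0, "jaw": 0}, {"x": 3, "y": 16.5, "z": 9, "twist": 0, "jaw": 0}, {"x": 4, "y": 20.5, "z": 9, "twist": 0, "jaw": 0}, {"x": 4.8, "y": 24.5, "z": 9, "twist": 0, "jaw": 0}]'

```text
clock: 12.53
eef_pos: [0.5012, 0.0695, 0.1009]
tool_rot: [-0.002, 0.706, 0.006, 0.708]
ft_force: [0.5, -1.2, 0.2]
grip_width: 0.0006
```

```bash
python3 look.py c8
```

```text
yel 128 [0.5017 0.2011] tray 0.0645 0.415
yel 125 [ 0.4809 -0.2413] tray 0.0121 -0.0247
yel 124 [ 0.4522 -0.2064] tray -0.014 0.0121
lil 52 [0.4442 0.2568] tray 0.0112 0.4748
12.5833 [0.5029 0.0768 0.101 ] [2.1 3.8 0.6]
```

View pics/c8.png

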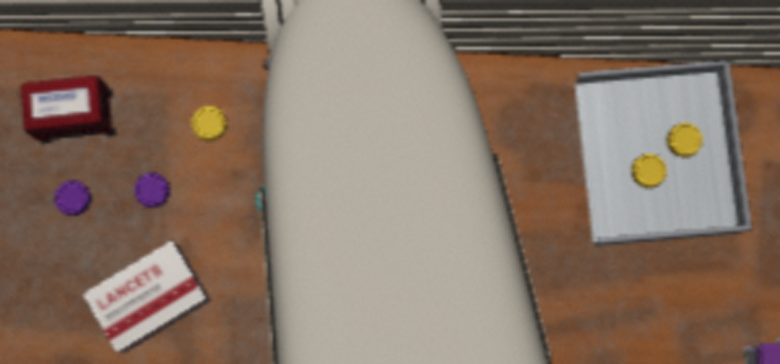

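Two lids are in the tray at crop (685,140) and (649,170). Lid C is at (209,122), world (0.502, 0.201). Moving over to it.

step_arm --series '[{"x": 0, "y": 4, "z": 0, "twist": 0, "jaw": 0}, {"x": 0, "y": 8, "z": 0, "twist": 0, "jaw": 0}, {"x": 0, "y": 12, "z": 0, "twist": 0, "jaw": 0}, {"x": 0, "y": 16, "z": 0, "twist": 0, "jaw": 0}, {"x": 0, "y": 16.2, "z": 0, "twist": 0, "jaw": 0}, {"x": 0, "y": 16.2, "z": 0, "twist": 0, "jaw": 0}, {"x": 0, "y": 16.2, "z": 0, "twist": 0, "jaw": 0}]'

```text
clock: 13.17
eef_pos: [0.5019, 0.239, 0.1009]
tool_rot: [-0.004, 0.706, 0.011, 0.709]
ft_force: [-0.8, -1.3, -0.3]
grip_width: 0.0
```

```bash
python3 - <<'E'
from h import *
from scipy.spatial.transform import Rotation as Ro
o=bot.get_obs();print(o['eef_pos'],o['ft_force'],o['tool_rot'])
p,d=bot.camera('wrist');save('w9',p)
ci=bot.camera_info('wrist');K=np.array(ci['camera_matrix']);M=np.array(ci['mount'])
v,u=np.mgrid[:420,:560];P=np.stack([(u-K[0,2])/K[0,0]*d,(v-K[1,2])/K[1,1]*d,d],-1)
W=(P@M[:3,:3].T+M[:3,3])@Ro.from_quat(o['tool_rot']).as_matrix().T+o['eef_pos']
W[d==0]=np.nan
h=cv2.cvtColor(p,cv2.COLOR_RGB2HSV)
for n,lo,hi in [('yel',(22,130,90),(34,255,255)),('red',(170,120,30),(179,255,255))]:
  m=cv2.inRange(h,lo,hi)>0;Q=W[m];Q=Q[(Q[:,2]<.08)&(Q[:,2]>.004)]
  if len(Q):print(n,len(Q),Q.min(0).round(3),Q.max(0).round(3))
E
```

```text
[0.50190083 0.23903207 0.10093383] [-0.79886193 -1.25526708 -0.2949743 ] [-0.00365943  0.70559285  0.01088067  0.70852449]
yel 402 [0.487 0.205 0.004] [0.519 0.221 0.015]
red 8279 [0.342 0.208 0.008] [0.537 0.35  0.068]
```

View pics/w9.png

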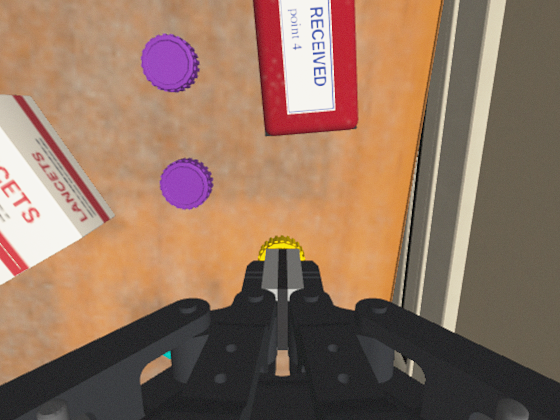

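Lid C at (281,248) is centred on the finger, with edges at x 0.487–0.519 and y up to 0.221. The stamp edge at (310,133) is clear. I'll shift slightly further +y, then descend.

step_arm --series '[{"x": 0, "y": 0.4, "z": 0, "twist": -1, "jaw": 0}, {"x": 0, "y": 0.4, "z": -2, "twist": -1, "jaw": 0}, {"x": 0, "y": 0.4, "z": -4, "twist": -1, "jaw": 0}, {"x": 0, "y": 0.4, "z": -6, "twist": -1, "jaw": 0}, {"x": 0, "y": 0.4, "z": -7.5, "twist": -1, "jaw": 0}, {"x": 0, "y": 0.4, "z": -8.5, "twist": -1, "jaw": 0}, {"x": 0, "y": 0.4, "z": -9.1, "twist": -1, "jaw": 0}, {"x": 0, "y": 0.4, "z": -9.1, "twist": -1, "jaw": 0}, {"x": 0, "y": 0.4, "z": -9.1, "twist": -1, "jaw": 0}]'

```text
clock: 13.97
eef_pos: [0.5025, 0.2417, 0.0103]
tool_rot: [0.004, 0.706, 0.004, 0.709]
ft_force: [-0.1, -0.2, 0.7]
grip_width: -0.0
```

```bash
python3 - <<'E'
from h import *
o=bot.get_obs();print(o['eef_pos'],o['ft_force'],o['tool_rot'])
p,d=bot.camera('wrist');save('w10',p)
p,d=bot.camera('scene');save('s10',p[120:330,100:400].repeat(2,0).repeat(2,1))
E
```

```text
[0.50249728 0.24165084 0.01029926] [-0.13108519 -0.22175942  0.71721038] [0.00361151 0.70554951 0.00369113 0.70864181]
```

View pics/w10.png

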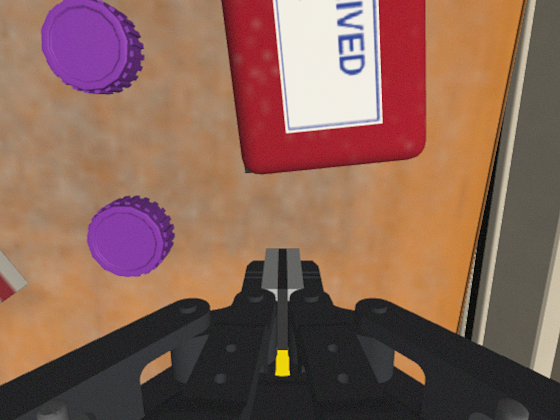

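View pics/s10.png

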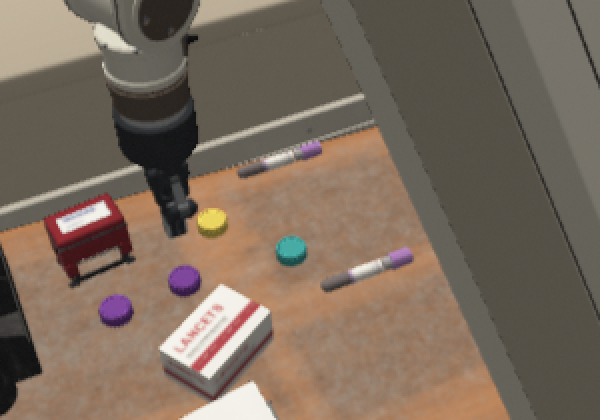

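Lid C is beside the finger on the push side, and the stamp and purple lids are clear. Before sweeping near the tray's side wall, I'll check how low the gripper's wide linkage hangs.

```bash
python3 - <<'E'
from h import *
p,d=bot.camera('wrist')
ci=bot.camera_info('wrist');K=np.array(ci['camera_matrix']);M=np.array(ci['mount'])
v,u=np.mgrid[:420,:560];P=np.stack([(u-K[0,2])/K[0,0]*d,(v-K[1,2])/K[1,1]*d,d],-1)
T=(P@M[:3,:3].T+M[:3,3])[250:];dark=(p[250:].max(2)<120)&(d[250:]>0)&(p[250:].max(2)-p[250:].min(2).astype(int)<25)
Q=T[dark]
for a in range(-5,110,10):
    s=Q[(-Q[:,0]>=a)&(-Q[:,0]<a+10)]
    if len(s):print('height',a,a+10,'n',len(s)) if 0 else None
for a in range(-10,110,10):
    s=Q[(-Q[:,0]*1000>=a)&(-Q[:,0]*1000<a+10)]
    if len(s):print(a,len(s),'jaw',s[:,2].min().round(3),s[:,2].max().round(3),'y',s[:,1].min().round(3),s[:,1].max().round(3))
E
```

```text
-10 192 jaw 0.128 0.131 y -0.06 -0.038
0 260 jaw -0.012 0.013 y 0.007 0.013
10 796 jaw -0.013 0.014 y 0.007 0.012
20 928 jaw -0.013 0.014 y 0.007 0.013
30 1134 jaw -0.012 0.018 y -0.01 0.013
40 3155 jaw -0.033 0.034 y -0.011 0.015
50 8763 jaw -0.041 0.042 y -0.008 0.015
60 8253 jaw -0.05 0.051 y -0.009 0.019
70 15671 jaw -0.056 0.057 y -0.005 0.019
80 11838 jaw -0.055 0.055 y 0.005 0.019
90 2613 jaw -0.018 0.02 y 0.016 0.021
```

The fingers stay within ±14 mm up to 40 mm height, so the wall and tubes are clear. I'll push lid C.

step_arm --series '[{"x": 0, "y": -0.3, "z": -0.1, "twist": 0, "jaw": 0}, {"x": 0, "y": -0.7, "z": -0.1, "twist": 0, "jaw": 0}, {"x": 0, "y": -1.1, "z": -0.1, "twist": 0, "jaw": 0}, {"x": 0, "y": -1.5, "z": -0.1, "twist": 0, "jaw": 0}, {"x": 0, "y": -1.9, "z": -0.1, "twist": 0, "jaw": 0}, {"x": 0, "y": -2.3, "z": -0.1, "twist": 0, "jaw": 0}, {"x": 0, "y": -2.8, "z": -0.1, "twist": 0, "jaw": 0}, {"x": 0, "y": -3.4, "z": -0.1, "twist": 0, "jaw": 0}, {"x": 0, "y": -4.0, "z": -0.1, "twist": 0, "jaw": 0}, {"x": 0, "y": -4.6, "z": -0.1, "twist": 0, "jaw": 0}]'

```text
clock: 14.95
eef_pos: [0.503, 0.1957, 0.01]
tool_rot: [0.004, 0.705, 0.004, 0.709]
ft_force: [0.1, 0.4, 0.3]
grip_width: 0.0
```

step_arm --series '[{"x": 0, "y": -0.7, "z": 0, "twist": 0, "jaw": 0}, {"x": 0, "y": -1.4, "z": 0, "twist": 0, "jaw": 0}, {"x": 0, "y": -2.1, "z": 0, "twist": 0, "jaw": 0}, {"x": 0, "y": -2.8, "z": 0, "twist": 0, "jaw": 0}, {"x": 0, "y": -3.5, "z": 0, "twist": 0, "jaw": 0}, {"x": 0, "y": -4.2, "z": 0, "twist": 0, "jaw": 0}, {"x": 0, "y": -4.9, "z": 0, "twist": 0, "jaw": 0}, {"x": 0, "y": -5.6, "z": 0, "twist": 0, "jaw": 0}, {"x": 0, "y": -6.3, "z": 0, "twist": 0, "jaw": 0}, {"x": 0, "y": -7.0, "z": 0, "twist": 0, "jaw": 0}]'

```text
clock: 15.78
eef_pos: [0.503, 0.125, 0.0101]
tool_rot: [0.004, 0.705, 0.004, 0.709]
ft_force: [0.1, 0.3, -0.3]
grip_width: 0.0002
```

step_arm --series '[{"x": 0, "y": -0.7, "z": 0, "twist": 0, "jaw": 0}, {"x": 0, "y": -1.4, "z": 0, "twist": 0, "jaw": 0}, {"x": 0, "y": -2.1, "z": 0, "twist": 0, "jaw": 0}, {"x": 0, "y": -2.8, "z": 0, "twist": 0, "jaw": 0}, {"x": 0, "y": -3.5, "z": 0, "twist": 0, "jaw": 0}, {"x": 0, "y": -4.2, "z": 0, "twist": 0, "jaw": 0}, {"x": 0, "y": -4.9, "z": 0, "twist": 0, "jaw": 0}, {"x": 0, "y": -5.6, "z": 0, "twist": 0, "jaw": 0}, {"x": 0, "y": -6.3, "z": 0, "twist": 0, "jaw": 0}, {"x": 0, "y": -7.0, "z": 0, "twist": 0, "jaw": 0}]'

```text
clock: 16.62
eef_pos: [0.503, 0.0543, 0.0101]
tool_rot: [0.004, 0.705, 0.004, 0.709]
ft_force: [0.1, -0.1, 0.9]
grip_width: -0.0001
```

```bash
python3 - <<'E'
from h import *
o=bot.get_obs();print(o['eef_pos'],o['ft_force'],o['tool_rot'])
p,d=bot.camera('wrist');save('w11',p)
p,d=bot.camera('scene');save('s11',p[120:330,100:400].repeat(2,0).repeat(2,1))
E
```

```text
[0.50299393 0.054296   0.01007463] [ 0.10370103 -0.11211376  0.87559701] [0.00359287 0.70494396 0.00423143 0.70924128]
```

View pics/w11.png

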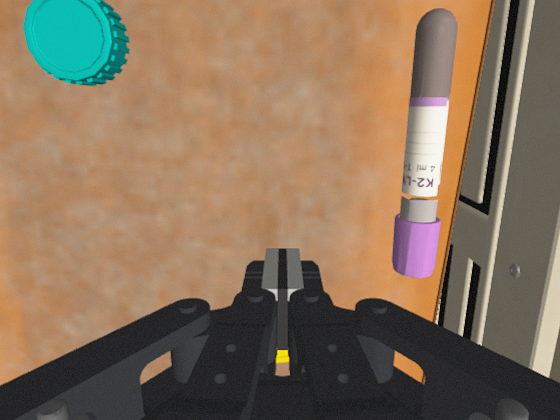

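View pics/s11.png

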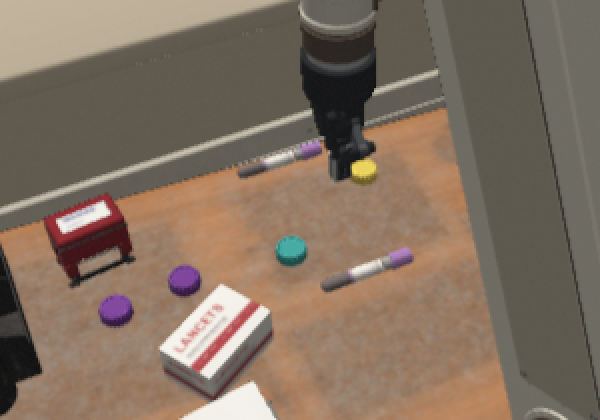

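Lid C is still centred ahead of the finger at (363,172) in the scene crop, and the tubes are undisturbed. I'll continue.

step_arm --series '[{"x": 0, "y": -0.7, "z": 0, "twist": 0, "jaw": 0}, {"x": 0, "y": -1.4, "z": 0, "twist": 0, "jaw": 0}, {"x": 0, "y": -2.1, "z": 0, "twist": 0, "jaw": 0}, {"x": 0, "y": -2.8, "z": 0, "twist": 0, "jaw": 0}, {"x": 0, "y": -3.5, "z": 0, "twist": 0, "jaw": 0}, {"x": 0, "y": -4.2, "z": 0, "twist": 0, "jaw": 0}, {"x": 0, "y": -4.9, "z": 0, "twist": 0, "jaw": 0}, {"x": 0, "y": -5.6, "z": 0, "twist": 0, "jaw": 0}, {"x": 0, "y": -6.3, "z": 0, "twist": 0, "jaw": 0}, {"x": 0, "y": -7.0, "z": 0, "twist": 0, "jaw": 0}]'

```text
clock: 17.55
eef_pos: [0.5029, -0.0169, 0.01]
tool_rot: [0.004, 0.705, 0.004, 0.709]
ft_force: [-0.5, 0.5, -0.1]
grip_width: 0.0005
```

step_arm --series '[{"x": 0, "y": -0.6, "z": 0, "twist": 0, "jaw": 0}, {"x": 0, "y": -1.2, "z": 0, "twist": 0, "jaw": 0}, {"x": 0, "y": -1.8, "z": 0, "twist": 0, "jaw": 0}, {"x": 0, "y": -2.4, "z": 0, "twist": 0, "jaw": 0}, {"x": 0, "y": -3.0, "z": 0, "twist": 0, "jaw": 0}, {"x": 0, "y": -3.6, "z": 0, "twist": 0, "jaw": 0}, {"x": 0, "y": -4.2, "z": 0, "twist": 0, "jaw": 0}, {"x": 0, "y": -4.8, "z": 0, "twist": 0, "jaw": 0}, {"x": 0, "y": -5.4, "z": 0, "twist": 0, "jaw": 0}, {"x": 0, "y": -6.0, "z": 0, "twist": 0, "jaw": 0}]'

```text
clock: 18.38
eef_pos: [0.5029, -0.0774, 0.01]
tool_rot: [0.004, 0.705, 0.004, 0.709]
ft_force: [-0.4, 0.3, 0.7]
grip_width: 0.0004
```

```bash
python3 - <<'E'
from h import *
o=bot.get_obs();print(o['eef_pos'],o['ft_force'],o['tool_rot'])
p,d=bot.camera('wrist');save('w12',p)
E
```

```text
[ 0.50292708 -0.07743365  0.01003479] [-0.42612902  0.34582404  0.73726161] [0.00405328 0.70501142 0.0035806  0.70917533]
```

View pics/w12.png

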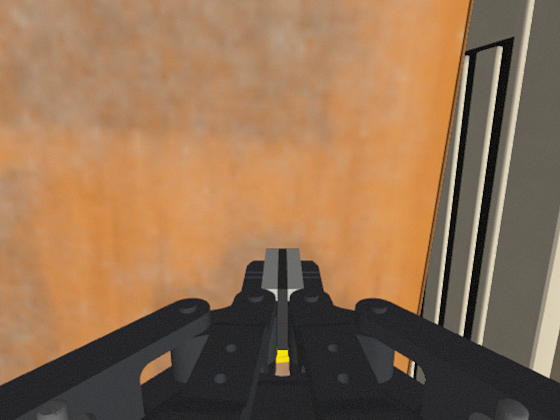

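Lid C is still centred at (282,356). I'll do the last 10 cm into the tray, then retreat.

step_arm --series '[{"x": 0, "y": -0.6, "z": 0, "twist": 0, "jaw": 0}, {"x": 0, "y": -1.2, "z": 0, "twist": 0, "jaw": 0}, {"x": 0, "y": -1.8, "z": 0, "twist": 0, "jaw": 0}, {"x": 0, "y": -2.4, "z": 0, "twist": 0, "jaw": 0}, {"x": 0, "y": -3.0, "z": 0, "twist": 0, "jaw": 0}, {"x": 0, "y": -3.6, "z": 0, "twist": 0, "jaw": 0}, {"x": 0, "y": -4.2, "z": 0, "twist": 0, "jaw": 0}, {"x": 0, "y": -4.8, "z": 0, "twist": 0, "jaw": 0}, {"x": 0, "y": -5.4, "z": 0, "twist": 0, "jaw": 0}, {"x": 0, "y": -6.0, "z": 0, "twist": 0, "jaw": 0}]'

```text
clock: 19.27
eef_pos: [0.503, -0.139, 0.0101]
tool_rot: [0.004, 0.705, 0.003, 0.709]
ft_force: [0.2, -0.6, 0.0]
grip_width: -0.0001
```

step_arm --series '[{"x": 0, "y": -0.6, "z": 0, "twist": 0, "jaw": 0}, {"x": 0, "y": -1.2, "z": 0, "twist": 0, "jaw": 0}, {"x": 0, "y": -1.8, "z": 0, "twist": 0, "jaw": 0}, {"x": 0, "y": -2.4, "z": 0, "twist": 0, "jaw": 0}, {"x": 0, "y": -3.0, "z": 0, "twist": 0, "jaw": 0}, {"x": 0, "y": -3.5, "z": 0, "twist": 0, "jaw": 0}, {"x": 0, "y": -3.8, "z": 0, "twist": 0, "jaw": 0}, {"x": 0, "y": -3.8, "z": 0, "twist": 0, "jaw": 0}]'

```text
clock: 19.93
eef_pos: [0.5031, -0.1778, 0.0101]
tool_rot: [0.004, 0.705, 0.003, 0.709]
ft_force: [-1.0, 0.1, -0.0]
grip_width: 0.0001
```

step_arm --series '[{"x": 0, "y": 0.6, "z": 0, "twist": 0, "jaw": 0}, {"x": 0, "y": 1.2, "z": 0.5, "twist": 0, "jaw": 0}, {"x": 0, "y": 1.5, "z": 3, "twist": 0, "jaw": 0}, {"x": 0, "y": 1.5, "z": 6, "twist": 0, "jaw": 0}, {"x": 0, "y": 1.5, "z": 9, "twist": 0, "jaw": 0}, {"x": 0, "y": 1.5, "z": 12, "twist": 0, "jaw": 0}, {"x": 0, "y": 5, "z": 14, "twist": 0, "jaw": 0}, {"x": -2, "y": 8.5, "z": 15, "twist": 0, "jaw": 0}, {"x": -4, "y": 12, "z": 15, "twist": 0, "jaw": 0}, {"x": -6, "y": 15, "z": 15, "twist": 0, "jaw": 0}]'

```text
clock: 20.77
eef_pos: [0.4426, -0.0254, 0.1614]
tool_rot: [0.004, 0.704, 0.003, 0.71]
ft_force: [1.2, 1.2, -0.2]
grip_width: -0.0001
```

step_arm --series '[{"x": -3, "y": 3, "z": 0, "twist": 0, "jaw": 0}, {"x": -6, "y": 5, "z": 0, "twist": 0, "jaw": 0}, {"x": -9, "y": 5, "z": 0, "twist": 0, "jaw": 0}, {"x": -12, "y": 5, "z": 0, "twist": 0, "jaw": 0}, {"x": -12, "y": 5, "z": 0, "twist": 0, "jaw": 0}, {"x": -12, "y": 5, "z": 0, "twist": 0, "jaw": 0}, {"x": -12, "y": 5, "z": 0, "twist": 0, "jaw": 0}]'

```text
clock: 21.35
eef_pos: [0.3233, 0.0251, 0.1621]
tool_rot: [0.004, 0.703, 0.004, 0.711]
ft_force: [0.4, 0.4, 0.1]
grip_width: -0.0002
```

```bash
python3 look.py c13;python3 - <<'E'
from h import *
p,d=bot.camera('scene');save('s13',p)
E
```

```text
yel 122 [ 0.5019 -0.206 ] tray 0.0356 0.009
yel 125 [ 0.4807 -0.2411] tray 0.012 -0.0246
yel 124 [ 0.4522 -0.2064] tray -0.014 0.0121
turq 121 [0.4289 0.1415] tray -0.0124 0.3609
lil 52 [0.5578 0.0632] tray 0.1106 0.2735
lil 77 [0.4436 0.2547] tray 0.0104 0.4727
lil 50 [0.4384 0.3277] tray 0.0104 0.5459
21.4 [0.3238 0.0249 0.162 ] [-0.8  0.5  0.2]
```

View pics/c13.png

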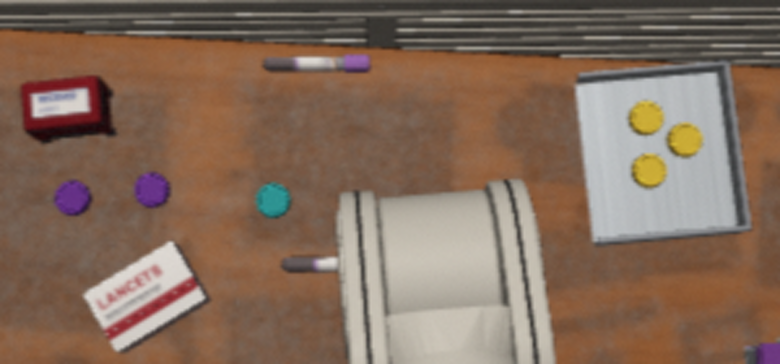

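View pics/s13.png

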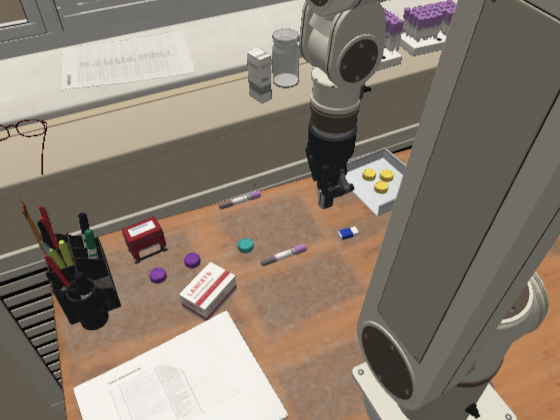

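All three lids are in the tray, at crop (646,117), (685,140) and (649,170). The tubes, eraser, stamp, carton and look-alikes are where they started, and the gripper is 16 cm up in free air.

```bash
python3 -c "
from workcell import bot
print(bot.job_done())"
```

```text
the job is handed in; nothing more can be done
None
```

All three yellow lids are in the tray, and I handed the job in at about 21 s of the 69 s allowed. The hand-in gives no verdict. I pushed each lid with the closed fingertip in a straight line along −y, up the ramp and onto the tray floor.

**Lids:** the last top picture puts them, in the tray frame, at (12, −25), (−14, 12) and (36, 9) mm. The first two did not shift between successive looks. I saw the third only once after pushing it.

**Other items:** both tubes, the eraser, the stamp and the carton look unmoved in the last pictures. I measured only tube_back at the end; tube_front and the eraser were last measured during the pushes. The stamp and carton I judged by eye. The purple and turquoise look-alikes were not touched.

**Forces and clearance:** wrist readings stayed near zero during the pushes. The fingers ended 16 cm above the desk, clear of everything. I had no direct reading of finger force on the lids or of their exact height.

No check failed or disagreed. In an early reading a few pixels had no depth, which spoiled the position of the middle lid (lid B), so I re-measured it before moving.

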